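# Find the fullest tin on the ger shelf

### The job

Pull the tray all the way out from under the orange shelf by its upright peg, and heft the three identical closed tins standing in it to find which is the heaviest. Stand the two lighter tins upright on top of the shelf board, and finish holding the heaviest one in the gripper, upright and still, lifted clear with its underside at least 10 cm above the top of the shelf board; do not let go of it. Keep the tins upright and do not drop them, leave the little salt pot in the tray, and do not disturb the other things.

Things in the scene. Friction and masses are not known exactly. Their poses are not given: they have to be found in the camera images.
- shelf: Fixed low orange pine shelf, open at front and back. Origin: on the table under the board's centre; x front to back, y left, z up. Board x -100 to 80, y -230 to 230 mm, underside 110, top 126 mm above the table; a 22 mm high rim along its back edge. Two bowls and a matchbox stand on its back half; the front strip (x -100 to -20 mm) is empty: room for the lighter tins.
- tray (a joint): How far the tray is out, m: 0 in, 0.145 fully out (a stop, tins then clear of the board). It slides along the shelf's -x, to the robot, with about 1.5 N friction and light damping, and stays where left. Open tray, 105 mm deep, 420 mm wide; floor 12 mm above the table, front rim top 28 mm, other rims 22 mm.
- tray_handle (a point): Centre of the top of the tray's handle: an upright wooden peg 20 mm in diameter at the middle of the tray's front, top 100 mm above the table, bare for the upper 80 mm. With the tray in, it stands 42 mm in front of the board's front edge. Moves with the tray.
- tin_a: Closed round aluminium tin, one of three alike: body 62 mm diameter, 70 mm tall, twist cap 50 mm diameter, 14 mm tall. Origin: centre of its underside. Starts in the tray under the board, at any of four places about 100 mm apart (gaps about 35 mm); names tell nothing of weight. Tins weigh 0.1 to 0.6 kg, the heaviest at least 0.12 kg more than the next; contents may shift a little.
- tin_b: Closed round aluminium tin, one of three alike: body 62 mm diameter, 70 mm tall, twist cap 50 mm diameter, 14 mm tall. Origin: centre of its underside. Starts in the tray under the board, at any of four places about 100 mm apart (gaps about 35 mm); names tell nothing of weight. Tins weigh 0.1 to 0.6 kg, the heaviest at least 0.12 kg more than the next; contents may shift a little.
- tin_c: Closed round aluminium tin, one of three alike: body 62 mm diameter, 70 mm tall, twist cap 50 mm diameter, 14 mm tall. Origin: centre of its underside. Starts in the tray under the board, at any of four places about 100 mm apart (gaps about 35 mm); names tell nothing of weight. Tins weigh 0.1 to 0.6 kg, the heaviest at least 0.12 kg more than the next; contents may shift a little.
- salt_pot: Squat terracotta pot with a wooden cap, 58 mm diameter, 44 mm tall, standing in the tray in one of the four places among the tins. Origin: centre of its underside. It rides along with the tray and stays in it.
- bowl_1: Blue ceramic bowl, 80 mm rim, 45 mm tall, on the back right of the shelf board. Origin: centre of its underside. Leave alone.
- bowl_2: Blue ceramic bowl like the other, on the back left of the shelf board. Leave alone.
- matchbox: Cardboard matchbox 36 x 54 x 16 mm on the back middle of the shelf board. Origin: centre of its underside. Leave alone.
- kettle: Aluminium kettle, 168 mm diameter, 175 mm tall over its bail handle, on the table at the left. Origin: centre of its underside. Leave alone.
- ladle: Steel ladle about 340 mm long lying on the table at the right. Origin: on the table under the middle of its handle. Leave alone.
- mug: White mug, 74 mm rim, 80 mm tall, on the table at the front right. Origin: centre of its underside. Leave alone.

How it is judged:
On the way:
1. the tray is pulled out (at least 125 of its 145 mm) (value of joint tray above 0.125 m), for 0.1 s.
At the end, for the whole second after the job is handed in: Tray out at least 110 mm, salt pot in it; the two lighter tins released, upright and at rest on top of the shelf board; the heaviest held by the fingers, touching nothing else, within 0.3 rad of upright, still, its underside at least 96 mm above the top of the board (value of joint tray above 0.11 m and height (world z) of salt_pot below 0.03 m and (((z of tin_b in the frame of shelf between 0.12 and 0.132 m and x of tin_b in the frame of shelf between -0.105 and 0.085 m and y of tin_b in the frame of shelf between -0.235 and 0.235 m and angle between tin_b's own z axis and vertical below 0.1 rad and linear speed of tin_b below 0.03 m/s and contact force between the fingers and tin_b below 0.1 N and contact force between tin_b and shelf between 0.5 and 3.4 N) and (z of tin_c in the frame of shelf between 0.12 and 0.132 m and x of tin_c in the frame of shelf between -0.105 and 0.085 m and y of tin_c in the frame of shelf between -0.235 and 0.235 m and angle between tin_c's own z axis and vertical below 0.1 rad and linear speed of tin_c below 0.03 m/s and contact force between the fingers and tin_c below 0.1 N and contact force between tin_c and shelf between 0.5 and 3.4 N) and z of tin_a in the frame of shelf above 0.222 m and angle between tin_a's own z axis and vertical below 0.3 rad and linear speed of tin_a below 0.03 m/s and contact force between the fingers and tin_a above 1 N and contact force between tin_a and shelf below 0.1 N and contact force between tin_a and tin_b below 0.1 N and contact force between tin_a and tin_c below 0.1 N and contact force between tin_a and kettle below 0.1 N) or ((z of tin_a in the frame of shelf between 0.12 and 0.132 m and x of tin_a in the frame of shelf between -0.105 and 0.085 m and y of tin_a in the frame of shelf between -0.235 and 0.235 m and angle between tin_a's own z axis and vertical below 0.1 rad and linear speed of tin_a below 0.03 m/s and contact force between the fingers and tin_a below 0.1 N and contact force between tin_a and shelf between 0.5 and 3.4 N) and (z of tin_c in the frame of shelf between 0.12 and 0.132 m and x of tin_c in the frame of shelf between -0.105 and 0.085 m and y of tin_c in the frame of shelf between -0.235 and 0.235 m and angle between tin_c's own z axis and vertical below 0.1 rad and linear speed of tin_c below 0.03 m/s and contact force between the fingers and tin_c below 0.1 N and contact force between tin_c and shelf between 0.5 and 3.4 N) and z of tin_b in the frame of shelf above 0.222 m and angle between tin_b's own z axis and vertical below 0.3 rad and linear speed of tin_b below 0.03 m/s and contact force between the fingers and tin_b above 1 N and contact force between tin_b and shelf below 0.1 N and contact force between tin_b and tin_a below 0.1 N and contact force between tin_b and tin_c below 0.1 N and contact force between tin_b and kettle below 0.1 N) or ((z of tin_a in the frame of shelf between 0.12 and 0.132 m and x of tin_a in the frame of shelf between -0.105 and 0.085 m and y of tin_a in the frame of shelf between -0.235 and 0.235 m and angle between tin_a's own z axis and vertical below 0.1 rad and linear speed of tin_a below 0.03 m/s and contact force between the fingers and tin_a below 0.1 N and contact force between tin_a and shelf between 0.5 and 3.4 N) and (z of tin_b in the frame of shelf between 0.12 and 0.132 m and x of tin_b in the frame of shelf between -0.105 and 0.085 m and y of tin_b in the frame of shelf between -0.235 and 0.235 m and angle between tin_b's own z axis and vertical below 0.1 rad and linear speed of tin_b below 0.03 m/s and contact force between the fingers and tin_b below 0.1 N and contact force between tin_b and shelf between 0.5 and 3.4 N) and z of tin_c in the frame of shelf above 0.222 m and angle between tin_c's own z axis and vertical below 0.3 rad and linear speed of tin_c below 0.03 m/s and contact force between the fingers and tin_c above 1 N and contact force between tin_c and shelf below 0.1 N and contact force between tin_c and tin_a below 0.1 N and contact force between tin_c and tin_b below 0.1 N and contact force between tin_c and kettle below 0.1 N))); the arm keeps its last pose, push and grip.
It fails at once if a tin is tipped (more than 0.5 rad) (angle between any of tin_a, tin_b, tin_c's own z axis and vertical above 0.5 rad).
It fails at once if a tin is dropped or thrown (faster than 0.5 m/s out of the fingers) ((linear speed of tin_a above 0.5 m/s and contact force between the fingers and tin_a below 0.05 N) or (linear speed of tin_b above 0.5 m/s and contact force between the fingers and tin_b below 0.05 N) or (linear speed of tin_c above 0.5 m/s and contact force between the fingers and tin_c below 0.05 N)).
It fails at once if the salt pot is lifted out or tipped (height (world z) of salt_pot above 0.04 m or angle between salt_pot's own z axis and vertical above 0.4 rad).
It fails at once if a bystander is moved by more than 30 mm (distance of any of bowl_1, bowl_2, matchbox, kettle, ladle, mug from where it was at the start of the episode above 0.03 m).
It also fails if it takes over 72 s, if anything falls off the work surface, if the arm or the gripper's body presses on something with over 40 N, if the wrist force passes 120 N, or if a joint passes its speed limit or range.

### The arm

A 6-joint arm with a two-finger parallel gripper is mounted at the origin on the work surface. World frame = base frame: x ahead of the robot, y to its left, z up, the work surface at z = 0. Lengths are in m, angles in rad, forces in N, time in s.
With the tool pointing down it reaches from about 0.35 to 0.875 m from the base axis. Payload 4.2 kg.
Tool frame: the origin (TCP) lies between the finger pads; the fingertips stand robot.finger_overhang ahead of it and the grasp point (between the pads) lies 11 mm behind it (robot.finger_overhang is the distance from the TCP to the fingertips, in m); z points along the fingers, y is the line along which they close (so a half turn about z gives the same grasp; the last joint's range is limited). The gripper opens to 87 mm and grips with 3 to 60 N. Pads are 19 mm wide; open, the fingers measure 117 mm over their backs; the gripper's body (75 mm by 190 mm) begins 51 mm behind the grasp point.
Start: joints at [1.472, 0.385, 0.008, 0, -1.194, -0.259], TCP at [0.219, 0.585, 0.231] pointing down, gripper open.
Joint ranges: [-3.14, 3.14], [-1.21, 2.06], [-1.07, 1.41], [-3.16, 2.05], [-2.99, -0.16], [-3.1, 3.1]. Speed limits (rad/s): [2.79, 2.79, 3.14, 3.14, 3.14, 3.14].

### API

Orientations are given as a 3x3 rotation matrix whose columns are the frame's x, y, z axes.
In Python, from rig import robot, snapshot, sign_off gives the robot as it stands (robot), with the cameras as plain functions and the job as plain functions.
- The arm moves only by the shell command python3 steer.py FILE [OPENING] [FORCE], which reads ROWS from the file FILE. ROWS is a JSON list that holds a single list of rows (three levels of brackets), with 1 to 5 rows, each of 4 numbers: dx, dy, dz in m, then a turn about the tool's z in rad; each row is the pose to reach, as a shift and turn from the pose commanded when the command began, along the tool's axes at that moment; what a row does not reach only later rows make up. A row lasts 1/10 s, in which the tool goes at most 0.05 m and 0.15 rad, less where a joint would pass 70% of its speed; a pose out of reach is approached as far as the arm can. OPENING is the finger opening in m, set as the command begins (- or left out keeps the last). The fingers move at their own pace and stop on an object; FORCE is the grip in N (left out, the last holds). Time passes only in rows, so rows that do not move let the fingers close. It prints the time, the measured TCP pose, the force, the opening and the grip force at its end. Input that does not fit is refused with a message, and nothing moves.
- robot.read_state(): the state, without advancing time (a new reading comes with each control period).
- snapshot(name): name is "scene" or "top"; returns a dict with "image" (420x560x3 uint8, red, green, blue), "fx", "fy", "cx", "cy" (pixels), "world_from_camera" (4x4, takes a point from camera to world coordinates). Camera axes: x right, y up, looking along -z (the intrinsics and any distortion apply to the point x, -y, -z); pixel columns grow to the right and rows downward; lengths in m; the calibration is good to about 2 mm. A picture is of the moment at which its call begins. There is no depth.
- sign_off(): hands the job in; it is judged then, once.
The state is a dict: "time_s": time; "joint_positions": joint angles; "dq": joint speeds; "effort": joint torques, N m; "tcp_pos": TCP position; "eef_rot": TCP orientation; "wrist_force": force on the tool from outside, world axes, zero at the start; "ft_torque": the same for the moment, N m; "finger_gap": finger opening in m; "grip_force": force on a finger pad.
Only numpy, scipy, OpenCV 4.12 (cv2) and the standard library are available. Lean on these libraries where they do the work, as an engineer would, in place of code of your own. Each camera call takes 0.05 s, during which the arm holds its last target. There are 200 camera calls.

## Working session

There is one attempt and no reset: what is moved stays moved. The work goes in short steps, Python scripts to look and compute and a shell command to move; the robot and the scene stay as the last step left them, time stands still between calls to the robot, and variables do not carry over. Pictures are saved under pics/ and viewed, at most 10 in all, crops included, and the job is handed in when it is done.

```bash
ls; mkdir -p pics
cat > look.py <<'E'
import sys,cv2,numpy as np,json
from rig import robot, snapshot, sign_off
def snap(n,f):
    s=snapshot(n); cv2.imwrite('pics/'+f,cv2.resize(s['image'][:,:,::-1],(800,600),interpolation=cv2.INTER_CUBIC))
    np.save('pics/'+n+'_cam.npy',{k:s[k] for k in s if k!='image'},allow_pickle=True); cv2.imwrite('pics/raw_'+f,s['image'][:,:,::-1]); return s
def load(n): return np.load('pics/'+n+'_cam.npy',allow_pickle=True).item()
def ray(c,u,v):
    # u,v raw pixels
    d=np.array([(u-c['cx'])/c['fx'],-(v-c['cy'])/c['fy'],-1]); T=np.array(c['world_from_camera'])
    return T[:3,3],T[:3,:3]@d
def atz(c,u,v,z):
    o,d=ray(c,u,v); return o+d*(z-o[2])/d[2]
def tri(c1,p1,c2,p2):
    o1,d1=ray(c1,*p1);o2,d2=ray(c2,*p2)
    d1/=np.linalg.norm(d1);d2/=np.linalg.norm(d2)
    t=np.linalg.lstsq(np.c_[d1,-d2],o2-o1,rcond=None)[0]
    a,b=o1+d1*t[0],o2+d2*t[1]; return (a+b)/2,np.linalg.norm(a-b)
E
python3 - <<'E'
from look import *
s=snap('scene','s1.png');t=snap('top','t1.png')
for c in(s,t): print({k:np.round(c[k],3).tolist() for k in c if k!='image'})
st=robot.read_state();print({k:np.round(v,3).tolist() for k,v in st.items()},robot.finger_overhang)
E
```

```text
pics
rig.py
steer.py
{'fx': 400.403, 'fy': 400.403, 'cx': 280.472, 'cy': 209.32, 'world_from_camera': [[-0.27, -0.735, 0.622, 1.415], [0.963, -0.201, 0.18, 0.246], [-0.007, 0.647, 0.762, 1.153], [0.0, 0.0, 0.0, 1.0]]}
{'fx': 447.069, 'fy': 447.069, 'cx': 279.571, 'cy': 208.343, 'world_from_camera': [[0.004, 0.989, -0.146, 0.42], [-1.0, 0.005, 0.004, 0.002], [0.004, 0.146, 0.989, 1.287], [0.0, 0.0, 0.0, 1.0]]}
{'time_s': 0.1, 'joint_positions': [1.472, 0.385, 0.007, -0.0, -1.194, -0.259], 'dq': [-0.0, -0.001, 0.003, 0.003, -0.001, 0.001], 'effort': [-0.0, -39.169, 18.793, 4.232, 0.013, -0.0], 'tcp_pos': [0.219, 0.585, 0.23], 'eef_rot': [[0.937, -0.35, -0.001], [-0.35, -0.937, -0.002], [0.0, 0.002, -1.0]], 'wrist_force': [0.097, 0.821, -0.259], 'ft_torque': [0.012, 0.011, 0.03], 'grip_force': 0.0, 'finger_gap': 0.087} 0.008
```

View pics/s1.png

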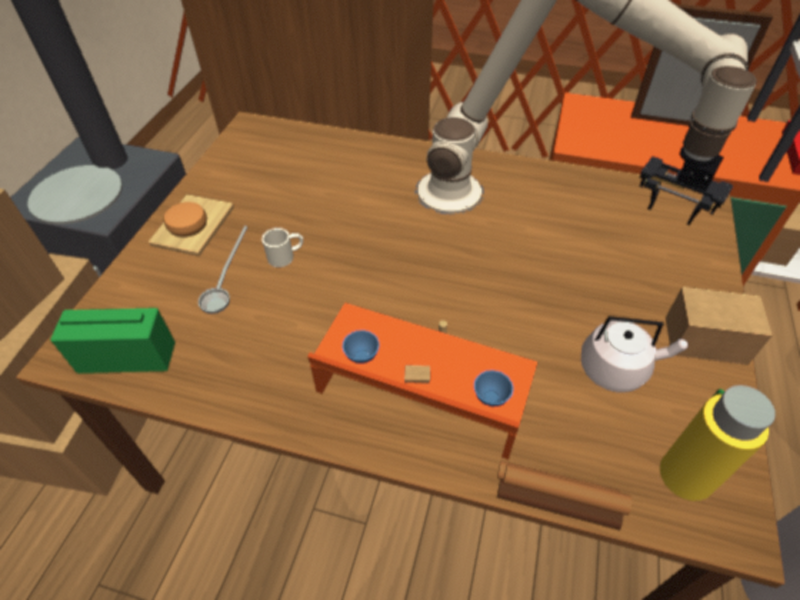

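View pics/t1.png

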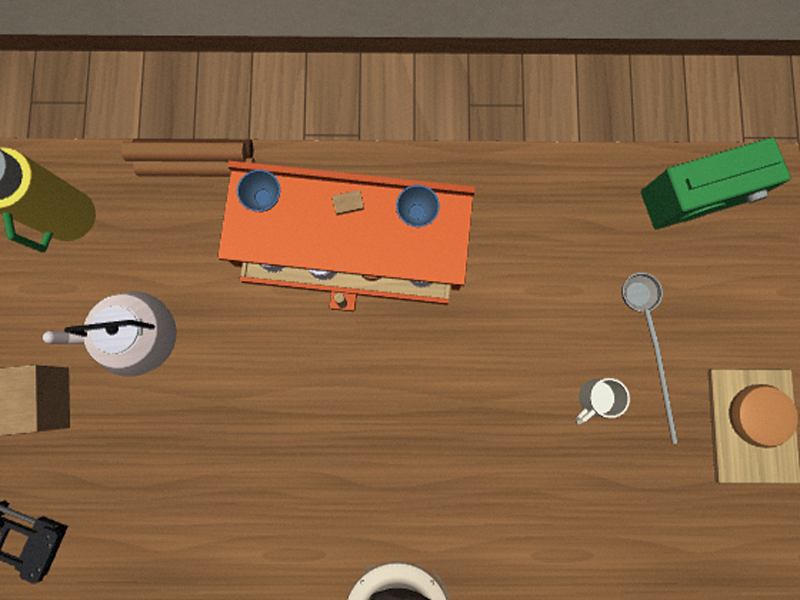

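The scene view (800 px scale) shows the peg top near (443,323) and the board's front corners near (347,305) and (536,364). In the top view the peg top is at (341,297), and the front corners at (219,260) and (465,285). I'll enlarge these next.

Run:
```python
from look import *
s=cv2.imread('pics/raw_s1.png');t=cv2.imread('pics/raw_t1.png')
def crop(im,x,y,w,h,k): return cv2.resize(im[y:y+h,x:x+w],None,fx=k,fy=k,interpolation=cv2.INTER_CUBIC)
# scene crop 200x75 at (210,205) x4 ; top crop 200x75 at (145,150) x4
a=crop(s,210,205,200,70,4);b=crop(t,145,155,200,70,4)
cv2.imwrite('pics/c1.png',np.vstack([a,b]))
```

```text
(no output)
```

View pics/c1.png

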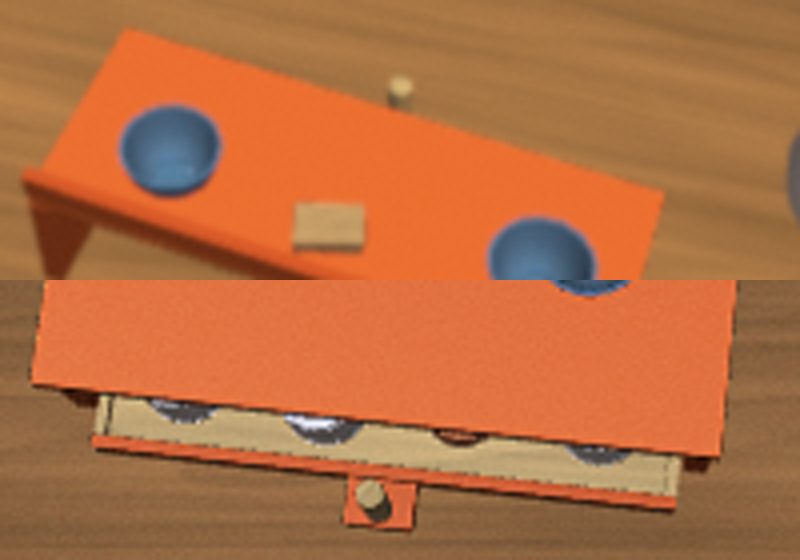

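The scene crop shows the peg top at (401,83), the front-right corner at (126,30) and the front-left at (664,192). The top crop shows the peg at (370,213), the front-left corner at (32,104) and the front-right at (719,177), measured from that crop's own top edge. The salt pot is third from the left (brown, at x≈461).

```bash
python3 - <<'E'
from look import *
s=load('scene');t=load('top')
S=lambda x,y:(210+x/4,205+y/4);T=lambda x,y:(145+x/4,155+y/4)
P,e=tri(s,S(401,83),t,T(370,213));print('peg',P.round(4),e)
L,e=tri(s,S(664,192),t,T(32,104));print('FL',L.round(4),e)
R,e=tri(s,S(126,30),t,T(719,177));print('FR',R.round(4),e,np.linalg.norm(L-R))
y=(L-R)[:2];y/=np.linalg.norm(y);x=np.array([y[1],-y[0]])
print('x',x,'y',y,'yaw',np.arctan2(x[1],x[0]))
M=(L+R)[:2]/2;O=M+.1*x;print('origin',O,'peg in shelf',[(P[:2]-O)@x,(P[:2]-O)@y])
E
cat > d.py <<'E'
import sys,numpy as np
from rig import robot, snapshot, sign_off
O=np.array([.7405,.0965]);Y=-.1015
ex=np.array([np.cos(Y),np.sin(Y)]);ey=np.array([-ex[1],ex[0]])
def w(x,y): return O+x*ex+y*ey
def delta(p,yaw):
    s=robot.read_state();R=np.array(s['eef_rot']);a=np.arctan2(R[1,0],R[0,0])
    d=R.T@(np.array(p)-s['tcp_pos']); t=-((yaw-a+np.pi/2)%np.pi-np.pi/2)
    print(f"t={s['time_s']:.2f} tcp",np.round(s['tcp_pos'],4),'delta',d.round(4),'turn %.3f'%t,'F',np.round(s['wrist_force'],2),'gap %.4f grip %.1f'%(s['finger_gap'],s['grip_force']),'tilt %.3f'%np.arccos(-R[2,2]))
if __name__=='__main__': # shelf x y, z, yaw rel shelf
    x,y,z,a=map(float,sys.argv[1:5]); delta([*w(x,y),z],Y+a)
E
python3 d.py -.144 0 .18 0
```

```text
t=0.10 tcp [0.2187 0.5849 0.2296] delta [0.5206 0.3111 0.0502] turn -0.256 F [ 0.1   0.82 -0.26] gap 0.0873 grip 0.0 tilt 0.002
```

```bash
echo '[[[0.043, 0.026, 0, -0.1], [0.086, 0.052, 0, -0.2], [0.129, 0.078, 0, -0.256], [0.172, 0.104, 0, -0.256], [0.21, 0.124, 0, -0.256]]]' > mv.in && python3 steer.py mv.in && python3 d.py -.144 0 .18 0
```

```text
time_s: 0.6
tcp_pos: [0.3728, 0.3934, 0.2303]
eef_rot: [[0.995, -0.102, -0.001], [-0.102, -0.995, -0.001], [-0.001, 0.001, -1.0]]
wrist_force: [1.3, 0.9, -0.2]
finger_gap: 0.0873
grip_force: 0.0
t=0.60 tcp [0.3728 0.3934 0.2303] delta [0.2521 0.258  0.0504] turn -0.000 F [ 1.34  0.92 -0.22] gap 0.0873 grip 0.0 tilt 0.001
```

```bash
echo '[[[0.03, 0.035, 0, 0], [0.06, 0.07, 0.01, 0], [0.09, 0.105, 0.02, 0], [0.12, 0.14, 0.03, 0], [0.15, 0.175, 0.04, 0]]]' > mv.in && python3 steer.py mv.in && echo '[[[0.03, 0.03, 0.005, 0], [0.06, 0.055, 0.01, 0], [0.08, 0.075, 0.01, 0], [0.09, 0.08, 0.01, 0], [0.09, 0.08, 0.01, 0]]]' > mv.in && python3 steer.py mv.in && python3 d.py -.144 0 .078 0
```

```text
time_s: 1.1
tcp_pos: [0.5041, 0.2046, 0.19]
eef_rot: [[0.995, -0.101, -0.0], [-0.101, -0.995, -0.0], [-0.0, 0.0, -1.0]]
wrist_force: [-0.7, 0.7, 0.4]
finger_gap: 0.0869
grip_force: 0.0
time_s: 1.6
tcp_pos: [0.5856, 0.1168, 0.1798]
eef_rot: [[0.995, -0.104, -0.001], [-0.104, -0.995, -0.0], [-0.001, 0.0, -1.0]]
wrist_force: [-0.1, -0.3, 0.2]
finger_gap: 0.0871
grip_force: 0.0
t=1.60 tcp [0.5856 0.1168 0.1798] delta [0.0123 0.0044 0.1018] turn -0.002 F [-0.05 -0.34  0.19] gap 0.0871 grip 0.0 tilt 0.001
```

```bash
echo '[[[0.012, 0.004, 0, 0], [0.012, 0.004, 0.04, 0], [0.012, 0.004, 0.08, 0], [0.012, 0.004, 0.1, 0], [0.012, 0.004, 0.1, 0]]]' > mv.in && python3 steer.py mv.in && echo '[[[0, 0, 0, 0], [0, 0, 0, 0], [0, 0, 0, 0], [0, 0, 0, 0]]]' > mv.in && python3 steer.py mv.in .01 20 && python3 d.py -.2895 0 .078 0
```

```text
time_s: 2.1
tcp_pos: [0.5941, 0.1126, 0.0772]
eef_rot: [[0.995, -0.1, -0.007], [-0.1, -0.995, -0.003], [-0.007, 0.003, -1.0]]
wrist_force: [-0.6, 0.4, -0.2]
finger_gap: 0.0868
grip_force: 0.0
time_s: 2.5
tcp_pos: [0.5971, 0.1128, 0.0819]
eef_rot: [[0.995, -0.101, 0.002], [-0.101, -0.995, 0.001], [0.002, -0.001, -1.0]]
wrist_force: [-0.4, 0.3, 0.1]
finger_gap: 0.0629
grip_force: 0.0
t=2.50 tcp [0.5971 0.1128 0.0819] delta [-0.1452  0.0017  0.0036] turn -0.000 F [-0.42  0.25  0.06] gap 0.0629 grip 0.0 tilt 0.003
```

```bash
echo '[[[0, 0, 0, 0], [0, 0, 0, 0], [0, 0, 0, 0], [0, 0, 0, 0], [0, 0, 0, 0]]]' > mv.in && python3 steer.py mv.in .01 20 >/dev/null&& echo '[[[0, 0, 0, 0], [0, 0, 0, 0], [0, 0, 0, 0], [0, 0, 0, 0]]]' > mv.in && python3 steer.py mv.in  && python3 d.py -.2895 0 .078 0
```

```text
time_s: 3.4
tcp_pos: [0.5962, 0.1117, 0.0804]
eef_rot: [[0.995, -0.102, -0.001], [-0.102, -0.995, -0.001], [-0.001, 0.001, -1.0]]
wrist_force: [-0.4, -5.8, 0.0]
finger_gap: 0.0191
grip_force: 20.0
t=3.40 tcp [0.5962 0.1117 0.0804] delta [-0.1444  0.0005  0.0026] turn -0.001 F [-0.4  -5.79  0.04] gap 0.0191 grip 20.0 tilt 0.002
```

```bash
echo '[[[-0.006, 0.001, 0, 0], [-0.018, 0.001, 0, 0], [-0.034, 0.001, 0, 0], [-0.052, 0.001, 0, 0], [-0.07, 0.001, 0, 0]]]' > mv.in && python3 steer.py mv.in && echo '[[[-0.018, 0, 0, 0], [-0.036, 0, 0, 0], [-0.054, 0, 0, 0], [-0.066, 0, 0, 0], [-0.073, 0, 0, 0]]]' > mv.in && python3 steer.py mv.in && python3 d.py -.2895 0 .078 0
```

```text
time_s: 3.9
tcp_pos: [0.5264, 0.1189, 0.0805]
eef_rot: [[0.995, -0.102, 0.001], [-0.102, -0.995, 0.001], [0.001, -0.001, -1.0]]
wrist_force: [2.6, -2.3, -1.6]
finger_gap: 0.0192
grip_force: 20.0
time_s: 4.4
tcp_pos: [0.4547, 0.1266, 0.0806]
eef_rot: [[0.995, -0.1, 0.004], [-0.1, -0.995, 0.001], [0.003, -0.002, -1.0]]
wrist_force: [22.1, -16.7, -21.3]
finger_gap: 0.0201
grip_force: 20.0
t=4.40 tcp [0.4547 0.1266 0.0806] delta [-0.0021  0.001   0.0026] turn 0.001 F [ 22.1  -16.65 -21.3 ] gap 0.0201 grip 20.0 tilt 0.004
```

```bash
echo '[[[0, 0, 0, 0], [-0.004, 0, 0, 0], [-0.004, 0, 0, 0]]]' > mv.in && python3 steer.py mv.in && python3 d.py -.2895 0 .078 0
```

```text
time_s: 4.7
tcp_pos: [0.454, 0.1266, 0.0807]
eef_rot: [[0.995, -0.1, 0.008], [-0.1, -0.995, 0.001], [0.007, -0.002, -1.0]]
wrist_force: [14.7, -9.7, -10.8]
finger_gap: 0.0194
grip_force: 20.0
t=4.70 tcp [0.454  0.1266 0.0807] delta [-0.0015  0.0009  0.0027] turn 0.002 F [ 14.67  -9.73 -10.79] gap 0.0194 grip 20.0 tilt 0.008
```

```bash
echo '[[[0, 0, 0, 0], [0, 0, 0, 0], [0, 0, 0, 0], [0, 0, 0, 0]]]' > mv.in && python3 steer.py mv.in .087 && echo '[[[0, 0, -0.03, 0], [0, 0, -0.07, 0], [-0.04, 0, -0.11, 0], [-0.08, 0, -0.14, 0], [-0.1, 0, -0.15, 0]]]' > mv.in && python3 steer.py mv.in
python3 - <<'E'
from look import *
s=snap('scene','s2.png');t=snap('top','t2.png')
from d import w
T=t
def px(c,p):
    M=np.linalg.inv(c['world_from_camera'])@np.r_[p,1]; return c['cx']-c['fx']*M[0]/M[2],c['cy']+c['fy']*M[1]/M[2]
for n,c in(('s',s),('t',t)): print(n,[np.round(px(c,[*w(-.197,y),.09])).tolist() for y in(-.15,.15)])
def crop(im,x,y,w,h,k): return cv2.resize(im[y:y+h,x:x+w],None,fx=k,fy=k,interpolation=cv2.INTER_CUBIC)
def ctr(c):
    q=px(c,[*w(-.197,0),.05]); return int(q[0]-100),int(q[1]-37)
a,b=ctr(s),ctr(t);print(a,b)
i1=cv2.imread('pics/raw_s2.png');i2=cv2.imread('pics/raw_t2.png')
cv2.imwrite('pics/c2.png',np.vstack([crop(i1,*a,200,75,4),crop(i2,*b,200,75,4)]))
E
```

```text
time_s: 5.1
tcp_pos: [0.4501, 0.1268, 0.0807]
eef_rot: [[0.995, -0.101, 0.0], [-0.101, -0.995, 0.0], [0.0, -0.0, -1.0]]
wrist_force: [0.3, -0.5, 0.1]
finger_gap: 0.0434
grip_force: 0.0
time_s: 5.6
tcp_pos: [0.3497, 0.137, 0.2332]
eef_rot: [[0.995, -0.101, 0.004], [-0.101, -0.995, 0.004], [0.003, -0.004, -1.0]]
wrist_force: [0.5, 1.2, 0.6]
finger_gap: 0.0825
grip_force: 0.0
s [[274.0, 204.0], [357.0, 228.0]]
t [[291.0, 234.0], [180.0, 222.0]]
(214, 185) (136, 192)
```

View pics/c2.png

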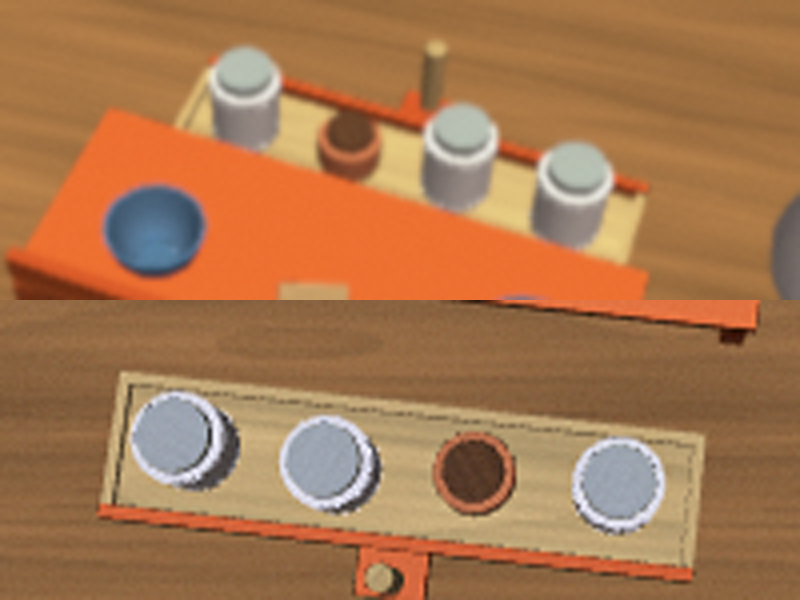

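Tray out, everything upright. In the scene crop the cap centres are right (246,72), middle (464,129) and left (579,167). In the top crop they are left (172,137), middle (321,158) and right (618,180), with the salt pot at (350,132) in the scene crop and (474,172) in the top one.

```bash
python3 - <<'E'
from look import *
from d import O,ex,ey
s=load('scene');t=load('top')
S=lambda x,y:(214+x/4,185+y/4);T=lambda x,y:(136+x/4,192+y/4)
for n,a,b in(('L',(579,167),(172,137)),('M',(464,129),(321,158)),('R',(246,72),(618,180)),('salt',(350,132),(474,172))):
    P,e=tri(s,S(*a),t,T(*b)); q=P[:2]-O; z=atz(t,*T(*b),.096 if n!='salt' else .056)[:2]-O
    print(n,P.round(4),round(e,4),'shelf',(q@ex).round(4),(q@ey).round(4),'known z:',(z@ex).round(4),(z@ey).round(4))
E
python3 d.py -.2 .15 .2 0
```

```text
L [0.5483 0.2695 0.0837] 0.0002 shelf -0.2087 0.1526 known z: -0.2097 0.1498
M [0.5345 0.1683 0.0852] 0.0003 shelf -0.2122 0.0505 known z: -0.2132 0.0491
R [ 0.5205 -0.0313  0.084 ] 0.0008 shelf -0.2059 -0.1494 known z: -0.2068 -0.1496
salt [0.5292 0.0676 0.042 ] 0.0001 shelf -0.2073 -0.0502 known z: -0.2084 -0.0511
t=5.70 tcp [0.3492 0.1371 0.2332] delta [ 0.1936 -0.1485  0.0348] turn 0.003 F [ 0.17 -0.06 -0.3 ] gap 0.0850 grip 0.0 tilt 0.007
```

```bash
echo '[[[0.04, -0.03, 0, 0], [0.08, -0.06, 0.01, 0], [0.12, -0.09, 0.03, 0], [0.16, -0.12, 0.05, 0], [0.184, -0.148, 0.065, 0]]]' > mv.in && python3 steer.py mv.in .087 >/dev/null&& echo '[[[0, 0, 0, 0], [0, 0, 0, 0]]]' > mv.in && python3 steer.py mv.in && python3 d.py -.209 .151 .046 0
```

```text
time_s: 6.4
tcp_pos: [0.5488, 0.2649, 0.1624]
eef_rot: [[0.995, -0.102, -0.004], [-0.102, -0.995, -0.003], [-0.004, 0.004, -1.0]]
wrist_force: [-0.3, 0.1, 0.9]
finger_gap: 0.0869
grip_force: 0.0
t=6.40 tcp [0.5488 0.2649 0.1624] delta [-0.0007 -0.0033  0.1164] turn -0.000 F [-0.27  0.14  0.92] gap 0.0869 grip 0.0 tilt 0.005
```

```bash
echo '[[[0, -0.003, 0.03, 0], [0, -0.003, 0.06, 0], [0, -0.003, 0.09, 0], [0, -0.003, 0.116, 0], [0, -0.003, 0.116, 0]]]' > mv.in && python3 steer.py mv.in && echo '[[[0, 0, 0, 0], [0, 0, 0, 0], [0, 0, 0, 0], [0, 0, 0, 0], [0, 0, 0, 0]]]' > mv.in && python3 steer.py mv.in .05 30 && echo '[[[0, 0, 0, 0], [0, 0, 0, 0]]]' > mv.in && python3 steer.py mv.in
```

```text
time_s: 6.9
tcp_pos: [0.5464, 0.266, 0.0474]
eef_rot: [[0.995, -0.102, -0.005], [-0.102, -0.995, -0.004], [-0.005, 0.004, -1.0]]
wrist_force: [-0.3, -0.6, -0.3]
finger_gap: 0.087
grip_force: 0.0
time_s: 7.4
tcp_pos: [0.5495, 0.268, 0.0511]
eef_rot: [[0.995, -0.101, 0.001], [-0.101, -0.995, 0.0], [0.001, -0.0, -1.0]]
wrist_force: [-2.6, -1.4, 6.5]
finger_gap: 0.062
grip_force: 30.0
time_s: 7.6
tcp_pos: [0.5495, 0.268, 0.0511]
eef_rot: [[0.995, -0.101, 0.001], [-0.101, -0.995, 0.0], [0.001, -0.0, -1.0]]
wrist_force: [-1.2, -1.5, 6.7]
finger_gap: 0.0622
grip_force: 30.0
```

```bash
echo '[[[0, 0, -0.015, 0], [0, 0, -0.045, 0], [0, 0, -0.08, 0], [0, 0, -0.115, 0], [0, 0, -0.135, 0]]]' > mv.in && python3 steer.py mv.in >/dev/null && echo '[[[0, 0, 0, 0], [0, 0, 0, 0], [0, 0, 0, 0], [0, 0, 0, 0], [0, 0, 0, 0]]]' > mv.in && python3 steer.py mv.in>/dev/null && python3 d.py -.06 .15 .167 0; echo '[[[0, 0, 0, 0], [0, 0, 0, 0]]]' > mv.in && python3 steer.py mv.in >/dev/null; python3 d.py -.06 .15 .167 0
```

```text
t=8.60 tcp [0.5486 0.2678 0.1831] delta [0.1482 0.0009 0.0158] turn -0.000 F [ 0.19  0.39 -2.84] gap 0.0622 grip 30.0 tilt 0.003
t=8.80 tcp [0.549  0.268  0.1842] delta [0.1479 0.0012 0.0171] turn -0.000 F [-0.97  0.48 -2.72] gap 0.0618 grip 30.0 tilt 0.001
```

```bash
echo '[[[0.015, 0, 0, 0], [0.05, 0, 0, 0], [0.09, 0, 0, 0], [0.125, 0, 0, 0], [0.148, 0, 0, 0]]]' > mv.in && python3 steer.py mv.in >/dev/null && echo '[[[0, 0, 0, 0], [0, 0, 0, 0], [0, 0, 0.006, 0], [0, 0, 0.012, 0], [0, 0, 0.015, 0]]]' > mv.in && python3 steer.py mv.in && echo '[[[0, 0, 0, 0], [0, 0, 0, 0]]]' > mv.in && python3 steer.py mv.in && python3 d.py -.06 .15 .165 0
```

```text
time_s: 9.8
tcp_pos: [0.6951, 0.2532, 0.1688]
eef_rot: [[0.995, -0.101, -0.002], [-0.101, -0.995, -0.0], [-0.001, 0.001, -1.0]]
wrist_force: [-0.5, 0.1, -2.6]
finger_gap: 0.0625
grip_force: 30.0
time_s: 10.0
tcp_pos: [0.6961, 0.2532, 0.1697]
eef_rot: [[0.995, -0.101, 0.0], [-0.101, -0.995, -0.0], [0.0, 0.0, -1.0]]
wrist_force: [0.9, 0.6, -1.8]
finger_gap: 0.0623
grip_force: 30.0
t=10.00 tcp [0.6961 0.2532 0.1697] delta [0.     0.0014 0.0047] turn 0.000 F [ 0.85  0.62 -1.76] gap 0.0623 grip 30.0 tilt 0.000
```

```bash
echo '[[[0, 0, 0.001, 0], [0, 0, 0.0025, 0], [0, 0, 0.0025, 0]]]' > mv.in && python3 steer.py mv.in && echo '[[[0, 0, 0.0015, 0], [0, 0, 0.0015, 0]]]' > mv.in && python3 steer.py mv.in
```

```text
time_s: 10.3
tcp_pos: [0.6962, 0.253, 0.1668]
eef_rot: [[0.995, -0.102, -0.0], [-0.102, -0.995, -0.0], [-0.0, 0.0, -1.0]]
wrist_force: [-0.3, -0.1, -2.1]
finger_gap: 0.0624
grip_force: 30.0
time_s: 10.5
tcp_pos: [0.6963, 0.253, 0.1654]
eef_rot: [[0.995, -0.102, -0.0], [-0.102, -0.995, -0.0], [-0.0, 0.0, -1.0]]
wrist_force: [0.2, -0.6, -2.4]
finger_gap: 0.0622
grip_force: 30.0
```

```bash
echo '[[[0, 0, 0.0015, 0], [0, 0, 0.0015, 0]]]' > mv.in && python3 steer.py mv.in ;echo '[[[0, 0, 0.001, 0], [0, 0, 0.0015, 0]]]' > mv.in && python3 steer.py mv.in
```

```text
time_s: 10.7
tcp_pos: [0.6963, 0.253, 0.1652]
eef_rot: [[0.995, -0.101, 0.001], [-0.101, -0.995, -0.0], [0.001, -0.0, -1.0]]
wrist_force: [-3.1, 0.8, 3.7]
finger_gap: 0.0623
grip_force: 30.0
time_s: 10.9
tcp_pos: [0.6964, 0.253, 0.1652]
eef_rot: [[0.995, -0.101, 0.002], [-0.101, -0.995, -0.0], [0.002, -0.0, -1.0]]
wrist_force: [-4.8, 0.3, 7.7]
finger_gap: 0.0623
grip_force: 30.0
```

```bash
echo '[[[0, 0, 0, 0], [0, 0, 0, 0], [0, 0, 0, 0], [0, 0, 0, 0], [0, 0, 0, 0]]]' > mv.in && python3 steer.py mv.in .087 && echo '[[[0, 0, -0.02, 0], [0, 0, -0.05, 0], [0, 0, -0.075, 0], [-0.03, 0.02, -0.075, 0], [-0.07, 0.05, -0.075, 0]]]' > mv.in && python3 steer.py mv.in >/dev/null&& echo '[[[-0.035, 0.02, 0, 0], [-0.07, 0.045, 0.03, 0], [-0.082, 0.05, 0.06, 0], [-0.082, 0.05, 0.08, 0], [-0.082, 0.05, 0.08, 0]]]' > mv.in && python3 steer.py mv.in && python3 d.py -.212 .05 .05 0
```

```text
time_s: 11.4
tcp_pos: [0.6964, 0.2529, 0.1621]
eef_rot: [[0.995, -0.102, -0.0], [-0.102, -0.995, -0.0], [-0.0, 0.0, -1.0]]
wrist_force: [0.1, -0.5, 0.5]
finger_gap: 0.0855
grip_force: 0.0
time_s: 12.4
tcp_pos: [0.5328, 0.1679, 0.1551]
eef_rot: [[0.995, -0.102, -0.005], [-0.102, -0.995, -0.003], [-0.005, 0.003, -1.0]]
wrist_force: [0.2, 0.5, 0.1]
finger_gap: 0.0868
grip_force: 0.0
t=12.40 tcp [0.5328 0.1679 0.1551] delta [ 0.0023 -0.0004  0.1051] turn -0.001 F [0.23 0.49 0.08] gap 0.0868 grip 0.0 tilt 0.006
```

```bash
echo '[[[0.002, 0, 0.03, 0], [0.002, 0, 0.06, 0], [0.002, 0, 0.09, 0], [0.002, 0, 0.107, 0], [0.002, 0, 0.107, 0]]]' > mv.in && python3 steer.py mv.in >/dev/null&& echo '[[[0, 0, 0, 0], [0, 0, 0, 0], [0, 0, 0, 0], [0, 0, 0, 0], [0, 0, 0, 0]]]' > mv.in && python3 steer.py mv.in .05 30 && echo '[[[0, 0, 0, 0], [0, 0, 0, 0], [0, 0, -0.015, 0], [0, 0, -0.045, 0], [0, 0, -0.08, 0]]]' > mv.in && python3 steer.py mv.in && echo '[[[0, 0, -0.035, 0], [0, 0, -0.055, 0], [0, 0, -0.055, 0], [0, 0, -0.055, 0], [0, 0, -0.055, 0]]]' > mv.in && python3 steer.py mv.in>/dev/null;echo '[[[0, 0, 0, 0], [0, 0, 0, 0], [0, 0, 0, 0]]]' > mv.in && python3 steer.py mv.in >/dev/null;python3 d.py -.06 .05 .167 0;  echo '[[[0, 0, 0, 0], [0, 0, 0, 0]]]' > mv.in && python3 steer.py mv.in >/dev/null; python3 d.py -.06 .05 .167 0
```

```text
time_s: 13.4
tcp_pos: [0.5373, 0.1687, 0.0517]
eef_rot: [[0.995, -0.101, 0.001], [-0.101, -0.995, 0.0], [0.001, -0.0, -1.0]]
wrist_force: [-0.9, -1.8, 4.6]
finger_gap: 0.0614
grip_force: 30.0
time_s: 13.9
tcp_pos: [0.5357, 0.1684, 0.1299]
eef_rot: [[0.995, -0.102, -0.004], [-0.102, -0.995, -0.001], [-0.003, 0.002, -1.0]]
wrist_force: [0.5, 0.7, -1.4]
finger_gap: 0.0613
grip_force: 30.0
t=14.70 tcp [0.5367 0.1687 0.1848] delta [0.1501 0.0012 0.0177] turn -0.000 F [ 0.86  0.53 -0.41] gap 0.0617 grip 30.0 tilt 0.001
t=14.90 tcp [0.5369 0.1688 0.1854] delta [0.1499 0.0012 0.0184] turn -0.000 F [-0.42  0.07 -1.24] gap 0.0616 grip 30.0 tilt 0.000
```

```bash
echo '[[[0.015, 0, 0, 0], [0.05, 0, 0, 0], [0.09, 0, 0, 0], [0.125, 0, 0, 0], [0.148, 0, 0, 0]]]' > mv.in && python3 steer.py mv.in >/dev/null && echo '[[[0, 0, 0, 0], [0, 0, 0, 0], [0, 0, 0.007, 0], [0, 0, 0.014, 0], [0, 0, 0.0185, 0]]]' > mv.in && python3 steer.py mv.in >/dev/null&& echo '[[[0, 0, 0, 0], [0, 0, 0.001, 0], [0, 0, 0.001, 0]]]' > mv.in && python3 steer.py mv.in && python3 d.py -.06 .05 .165 0
```

```text
time_s: 16.2
tcp_pos: [0.6841, 0.1538, 0.1661]
eef_rot: [[0.995, -0.102, 0.0], [-0.102, -0.995, 0.0], [0.0, -0.0, -1.0]]
wrist_force: [-0.3, -0.0, -1.7]
finger_gap: 0.0617
grip_force: 30.0
t=16.20 tcp [0.6841 0.1538 0.1661] delta [0.002  0.0013 0.0011] turn -0.000 F [-0.26 -0.04 -1.73] gap 0.0617 grip 30.0 tilt 0.000
```

```bash
echo '[[[0, 0, 0.0015, 0], [0, 0, 0.0015, 0], [0, 0, 0.0025, 0], [0, 0, 0.0025, 0]]]' > mv.in && python3 steer.py mv.in
```

```text
time_s: 16.6
tcp_pos: [0.6843, 0.1538, 0.1658]
eef_rot: [[0.995, -0.101, 0.002], [-0.101, -0.995, 0.0], [0.002, -0.0, -1.0]]
wrist_force: [-3.5, 0.9, 6.3]
finger_gap: 0.0616
grip_force: 30.0
```

```bash
echo '[[[0, 0, 0, 0], [0, 0, 0, 0], [0, 0, 0, 0], [0, 0, 0, 0], [0, 0, 0, 0]]]' > mv.in && python3 steer.py mv.in .087 && echo '[[[0, 0, -0.02, 0], [0, 0, -0.05, 0], [0, 0, -0.075, 0], [-0.03, 0.03, -0.075, 0], [-0.06, 0.06, -0.075, 0]]]' > mv.in && python3 steer.py mv.in >/dev/null&& echo '[[[-0.03, 0.035, 0, 0], [-0.06, 0.07, 0.01, 0], [-0.085, 0.105, 0.03, 0], [-0.085, 0.135, 0.055, 0], [-0.085, 0.14, 0.08, 0]]]' > mv.in && python3 steer.py mv.in && python3 d.py -.206 -.1495 .05 0
```

```text
time_s: 17.1
tcp_pos: [0.6842, 0.1537, 0.1632]
eef_rot: [[0.995, -0.102, -0.0], [-0.102, -0.995, -0.0], [-0.0, 0.0, -1.0]]
wrist_force: [0.2, -0.4, 0.0]
finger_gap: 0.0859
grip_force: 0.0
time_s: 18.1
tcp_pos: [0.5185, -0.0327, 0.1588]
eef_rot: [[0.995, -0.104, 0.002], [-0.104, -0.995, 0.0], [0.002, -0.0, -1.0]]
wrist_force: [1.0, 0.6, -0.2]
finger_gap: 0.087
grip_force: 0.0
t=18.10 tcp [ 0.5185 -0.0327  0.1588] delta [ 0.0016 -0.0015  0.1088] turn -0.003 F [ 0.96  0.59 -0.16] gap 0.0870 grip 0.0 tilt 0.002
```

```bash
echo '[[[0.001, -0.001, 0.03, 0], [0.001, -0.001, 0.06, 0], [0.001, -0.001, 0.09, 0], [0.001, -0.001, 0.109, 0], [0.001, -0.001, 0.109, 0]]]' > mv.in && python3 steer.py mv.in >/dev/null&& echo '[[[0, 0, 0, 0], [0, 0, 0, 0], [0, 0, 0, 0], [0, 0, 0, 0], [0, 0, 0, 0]]]' > mv.in && python3 steer.py mv.in .05 40 && echo '[[[0, 0, 0, 0], [0, 0, 0, 0], [0, 0, -0.015, 0], [0, 0, -0.045, 0], [0, 0, -0.08, 0]]]' > mv.in && python3 steer.py mv.in && echo '[[[0, 0, -0.035, 0], [0, 0, -0.055, 0], [0, 0, -0.055, 0], [0, 0, -0.055, 0], [0, 0, -0.055, 0]]]' > mv.in && python3 steer.py mv.in>/dev/null;echo '[[[0, 0, 0, 0], [0, 0, 0, 0], [0, 0, 0, 0]]]' > mv.in && python3 steer.py mv.in >/dev/null;python3 d.py -.06 -.15 .167 0;  echo '[[[0, 0, 0, 0], [0, 0, 0, 0]]]' > mv.in && python3 steer.py mv.in >/dev/null; python3 d.py -.06 -.15 .167 0
```

```text
time_s: 19.1
tcp_pos: [0.5212, -0.0301, 0.0508]
eef_rot: [[0.995, -0.101, 0.001], [-0.101, -0.995, -0.001], [0.001, 0.0, -1.0]]
wrist_force: [-0.9, -2.1, 6.3]
finger_gap: 0.0613
grip_force: 40.0
time_s: 19.6
tcp_pos: [0.5182, -0.0295, 0.1279]
eef_rot: [[0.995, -0.103, -0.006], [-0.103, -0.995, 0.0], [-0.006, 0.0, -1.0]]
wrist_force: [0.2, 1.1, -5.3]
finger_gap: 0.0615
grip_force: 40.0
t=20.40 tcp [ 0.5205 -0.0296  0.1838] delta [0.1462 0.0022 0.0166] turn -0.000 F [ 0.45 -0.39 -4.89] gap 0.0612 grip 40.0 tilt 0.001
t=20.60 tcp [ 0.5207 -0.0296  0.1845] delta [0.1459 0.0022 0.0174] turn -0.000 F [-0.59 -0.16 -5.48] gap 0.0613 grip 40.0 tilt 0.000
```

The right tin is the heaviest, at about 5 N against 2.7 and 1.2. I'll raise it and check.

```bash
echo '[[[0, 0, -0.015, 0], [0, 0, -0.045, 0], [0, 0, -0.08, 0], [0, 0, -0.11, 0], [0, 0, -0.125, 0]]]' > mv.in && python3 steer.py mv.in >/dev/null && echo '[[[0, 0, 0, 0], [0, 0, 0, 0], [0, 0, 0, 0], [0, 0, 0, 0], [0, 0, 0, 0]]]' > mv.in && python3 steer.py mv.in
python3 - <<'E'
from look import *
a=snap('scene','s3.png');b=snap('top','t3.png')
i=cv2.imread('pics/raw_s3.png');j=cv2.imread('pics/raw_t3.png')
cv2.imwrite('pics/c3.png',np.hstack([cv2.resize(i[140:340,190:440],(400,320)),cv2.resize(j[90:290,120:370],(400,320))]))
print(robot.read_state()['wrist_force'])
E
```

```text
time_s: 21.6
tcp_pos: [0.5204, -0.0296, 0.3085]
eef_rot: [[0.995, -0.102, -0.002], [-0.102, -0.995, -0.0], [-0.002, 0.001, -1.0]]
wrist_force: [0.2, -0.1, -5.9]
finger_gap: 0.0612
grip_force: 40.0
[ 0.36778646  0.59846818 -4.87511656]
```

View pics/c3.png

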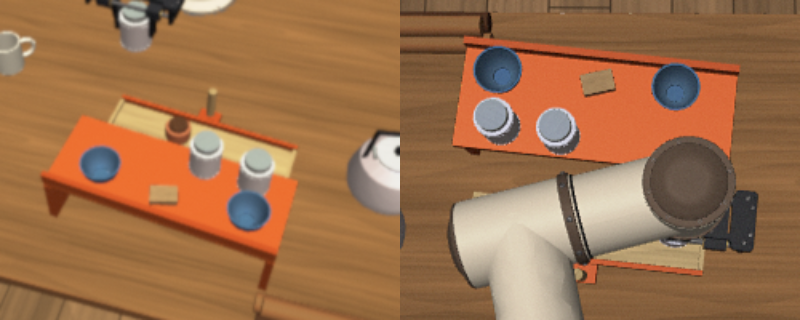

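The two lighter tins stand upright on the board, at (205,155) and (257,170) in the left crop. The salt pot is still in the tray at (178,128), and the heaviest tin is held high and upright at (136,28).

```bash
python3 -c "
from rig import robot, snapshot, sign_off
print(sign_off())"
```

```text
the job is handed in; nothing more can be done
None
```

I pulled the tray fully out, stood the two lighter tins (about 2.7 N and 1.2 N) upright on the shelf board, and handed the job in at about 22 s with the heaviest (about 5 N) held upright and still, its underside roughly 14 cm above the board; the hand-in returned no verdict.

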